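Service the bathroom dehumidifier: set the sleeve to 6 and take out the filter

TASK

Turn the dehumidifier's clicking sleeve to 6, the service setting on the green patch, which draws the orange bolt off the filter frame. Then slide the frame straight up out of its slot by its blue tab, without forcing it against the bolt, and lay it flat in the grey-blue tray, leaving the sleeve at 6 and the toiletries where they stand.

Things in the scene. Friction and masses are not known exactly. Their poses are not given: they have to be found in the camera images.
- unit: White dehumidifier housing, fixed, 110 (x) x 270 (y) x 110 (z) mm; origin at the centre of its underside, front faces its own -x. In its flat top on the left (+y) is the filter slot, 13 mm (x) by 100 mm (y), 97 mm deep, centred at x = 20, y = 73 mm. On the right stands the leaning dial neck with the sleeve.
- dial_face (a point): Centre of the round white dial face, 92 mm across, on the unit; at (-15, -80, 135) mm in the unit's frame, fixed. z: the dial axis, outward, leaning 35 degrees from vertical towards the unit's front; x: up-slope. Numeral 4 lies straight up-slope, 0 is 103 degrees anticlockwise of it, 8 is 103 degrees clockwise. Around the sleeve nothing stands above the face within 60 mm of the axis.
- sleeve (a joint): Turn of the dark knurled sleeve, rad, growing clockwise seen looking down on the dial. It clicks into a spring detent every 0.45 rad: numeral n (0 to 8, printed around it on the dial) is at 0.45 n, so 6, on a green patch, is at 2.70. Takes about 0.1 N m; let go, it springs to the nearest stop. It turns from 0.1 rad short of 0 to 0.1 rad past 8.
- sleeve_grip (a point): Point on the sleeve's axis 26 mm above the dial face, where to grip (fingertips then 7 mm over the face). z: dial axis, outward; x: towards the red index line; turns with the sleeve. The sleeve is round, 40 mm across, its top 43 mm above the face, with a 4 mm thick flange 52 mm across at its foot.
- sleeve_index (a point): Foot of the red index line of the sleeve, 26 mm out from the axis, 4 mm above the face; it points at the set numeral. The line also runs up the sleeve's side and across its top.
- bolt: Orange sliding bolt, 22 (x) x 36 (y) x 10 (z) mm, on the unit's flat top (z = 111 to 121 mm); origin at its centre, axes as the unit's. It overhangs the frame's right shoulder by 22 mm when the sleeve is at 0 and draws back (-y) 4 mm with each click; at 6 it is 2 mm clear of the frame.
- filter: Filter frame standing in the slot, loose, about 70 g: white panel with grey mesh 10 (x, thin) x 96 (y) x 96 (z) mm, with a blue grip tab 10 x 40 x 35 mm on the middle of its top edge (131 mm high in all). Origin at the middle of its lower edge; z points up to the tab. In the slot its shoulders are 1 mm below the unit's top and the tab stands 34 mm above it.
- filter_grip (a point): Grip point in the blue tab, 118 mm above the frame's lower edge (22 mm above the shoulders, 13 mm below the tab's top).
- filter_mid (a point): Middle of the frame's height, 65.5 mm above its lower edge, on its mid-plane.
- tray: Grey-blue open tray, fixed, 250 (x) x 200 (y) x 18 (z) mm outside, 5 mm walls and floor; origin at the centre of its underside.
- soap: White bottle with violet label, 66 mm across, 170 mm high; bystander, origin at the centre of its underside.
- tonic: Green bottle 48 mm across, 130 mm high; bystander, origin at the centre of its underside.
- lotion: Pink bottle 44 mm across, 110 mm high; bystander, origin at the centre of its underside.
- tumbler: White cup 72 mm across, 95 mm high; bystander, origin at the centre of its underside.
- brush: Brush lying behind the others, about 200 mm long along its x; bystander.
- jar: Small amber jar 36 mm across, 45 mm high, standing between unit and tray; bystander, origin at the centre of its underside.
- lipstick: Red cylinder 20 mm across, 60 mm high, standing between unit and tray; bystander, origin at the centre of its underside.
There are look-alikes about, which are no part of the job. There is more than one size of the filter; the job needs the largest.

How it is judged (in metres and radians):
On the way, in this order (a step that is already met when the one before it is completed fails the run):
1. the sleeve stands clicked in at 6 while the frame is still in its slot (value of joint sleeve between 2.58 and 2.82 rad and z of filter in the frame of unit below 0.03 m), for 0.3 s.
2. the frame is drawn up, upright, until its lower edge is clear above the slot (z of filter in the frame of unit above 0.112 m and horizontal distance between filter_grip and filter below 0.05 m), for 0.02 s.
At the end, for the whole second after the job is handed in: The sleeve rests in its detent at 6 (2.70 rad within 0.12); the filter frame lies flat (within 0.1 rad) on the tray's floor, inside its walls (its middle within 80 mm along x and 60 mm along y of the tray's centre, less than 16 mm above the tray's underside), at rest (value of joint sleeve between 2.58 and 2.82 rad and velocity of joint sleeve between -0.05 and 0.05 rad/s and (angle between filter's own x axis and vertical below 0.1 rad or angle between filter's own x axis and vertical above 3.04 rad) and x of filter_mid in the frame of tray between -0.08 and 0.08 m and y of filter_mid in the frame of tray between -0.06 and 0.06 m and z of filter_mid in the frame of tray below 0.016 m and linear speed of filter below 0.01 m/s and angular speed of filter below 0.05 rad/s); the robot touches nothing.
It fails at once if the frame is forced against the bolt (more than 12 N) (contact force between filter and bolt above 12 N).
It fails at once if one of the toiletries standing about is moved more than 30 mm (distance of any of soap, tonic, lotion, tumbler, brush, jar, lipstick from where it was at the start of the episode above 0.03 m).
It also fails if it takes over 64 s, if anything falls off the work surface, if the arm or the gripper's body presses on something with over 40 N, if the wrist force passes 120 N, or if a joint passes its speed limit or range.

ROBOT

A 7-joint arm with a two-finger parallel gripper is mounted at the origin on the work surface. World frame = base frame: x ahead of the robot, y to its left, z up, the work surface at z = 0. Lengths are in mm, angles in rad, forces in N, time in s.
With the tool pointing down it reaches from about 400 to 900 mm from the base axis. Payload 5.6 kg.
Tool frame: the origin (TCP) lies midway between the tips of the shut fingers; the grasp point (between the pads) lies 19 mm behind it; z points along the fingers, y is the line along which they close (so a half turn about z gives the same grasp; the last joint's range is limited). The gripper opens to 92 mm and grips with 3 to 60 N. Pads are 20 mm wide; open, the fingers measure 128 mm over their backs; the gripper's body (75 mm by 189 mm) begins 69 mm behind the grasp point.
Start: joints at [-1.16, 0.468, -0.012, 1.603, 0.006, 1.071, -0.056], TCP at [284.99, 584.2, 214.592] pointing down, gripper open.
Joint ranges: [-2.53, 2.53], [-0.31, 2.02], [-1.57, 1.55], [0.28, 2.44], [-1.29, 4.43], [0.15, 1.84], [-2.92, 2.92]. Speed limits (rad/s): [2.57, 2.57, 3.14, 3.14, 3.14, 3.14, 3.14].

INTERFACE

Orientations are given as a rotation vector (axis times angle).
In Python, from cell import robot, grip, kin, viewer gives the robot as it stands. Calls block until the motion is done:
- robot.movep(position, orientation): joint-space move of the TCP to a pose.
- robot.servo_line(position, feed=150, rotation=None): straight line of the TCP; rotation=None keeps the orientation; feed is the mean speed in mm/s.
- robot.goto_joints(angles): joint-space move.
- grip(opening, newtons=None): opening from 0.0 (shut) to 1.0 (fully open); newtons is the grip in N (None keeps the last); returns when the fingers have stopped.
- robot.hold(seconds).
- kin.ik(position, orientation): joint angles nearest the present ones, or None.
- robot.observe(): the state.
- viewer.read_camera(name): name is "side" or "top"; returns the picture (480x640x3 uint8, red, green, blue); there is no depth.
- viewer.camera_info(name): a dict with "camera_matrix" (3x3 intrinsics, pixels), "R" (3x3) and "t" (3): a world point X has camera coordinates R X + t. Camera axes: x right, y down, z forward; pixel columns grow to the right and rows downward; lengths in mm; the calibration is good to about 2 mm. A picture is of the moment at which its call begins. camera_info takes no time and is no camera call.
A pose or a line that the arm cannot do raises robot.IKError and nothing moves.
- robot.job_done(): hands the job in; it is judged then, once.
Trained networks look in the newest picture that a camera, given by its name, has taken for a name from the list of things; names that differ only in an ending like _2 or _b are one class to them, and where a whole thing is asked for, a point or a joint stands for the part that bears it (a point fixed in the world has none). Each returns a list of dicts, best first, with "confidence" (0 to 1); they miss things now and then, are a little off and sometimes report something else, mostly with a low value. They report only what shows in the picture. A call takes as long as a camera call. They do not tell look-alikes from the thing itself.
- viewer.silhouettes(name, camera): "mask" (480x640 bool, what is visible of it).
- viewer.pinpoint(name, camera): "at" ([x, y, z] in mm, in the coordinates of the camera as it stood for that picture, good to about 4 mm: a listed point, or the origin of a listed thing).
The state is a dict: "t": time; "joints": joint angles; "joint_velocities": joint speeds; "joint_torque": joint torques, N m; "tcp_pos": TCP position; "tcp_rot": TCP orientation; "contact_force": force on the tool from outside, world axes, zero at the start; "wrist_torque": the same for the moment, N m; "grip_width": opening from 0.0 (shut) to 1.0 (fully open); "grip_force": force on a finger pad.
Only numpy, scipy, OpenCV 4.12 (cv2) and the standard library are available. Lean on these libraries where they do the work, as an engineer would, in place of code of your own. Each camera call takes 0.05 s, during which the arm holds its last target. There are 200 camera calls.

## Working session

There is one attempt and no reset: what is moved stays moved. The work goes in short steps, each a Python script; the robot and the scene stay as the last script left them, time stands still between calls to the robot, and variables do not carry over. Pictures are saved under pics/ and viewed, at most 10 in all, crops included, and the job is handed in when it is done.

```bash
ls; mkdir -p pics
cat > h.py <<'E'
import numpy as np, cv2
from cell import robot, grip, kin, viewer
from scipy.spatial.transform import Rotation as Ro
def world(cam,p):
    c=viewer.camera_info(cam); return np.array(c["R"]).T@(np.array(p)-np.array(c["t"]))
def pix(cam,X):
    c=viewer.camera_info(cam); q=np.array(c["camera_matrix"])@(np.array(c["R"])@np.array(X)+np.array(c["t"])); return q[:2]/q[2]
def save(cam,name,crop=None,scale=1):
    im=viewer.read_camera(cam)
    if crop: x0,y0,x1,y1=crop; im=im[y0:y1,x0:x1]
    im=cv2.resize(im,None,fx=scale,fy=scale,interpolation=cv2.INTER_CUBIC)
    cv2.imwrite("pics/"+name+".png",im[:,:,::-1])
def find(n,cam):
    for d in viewer.pinpoint(n,cam):
        w=world(cam,d["at"]); print(n,cam,round(d["confidence"],2),w.round(1),pix(cam,w).round(0))
E
python3 - <<'E'
from h import *
save("side","s0");save("top","t0")
for c in("side","top"):
    i=viewer.camera_info(c); print(c,(-np.array(i["R"]).T@np.array(i["t"])).round())
    for n in ["unit","dial_face","sleeve_grip","sleeve_index","bolt","filter","filter_grip","filter_mid","tray","jar","lipstick","soap","tonic","lotion","tumbler","brush"]: find(n,c)
print(robot.observe()["t"])
E
```

```text
pics
side [ 129. -686.  960.]
unit side 0.65 [ 526.7 -221.2    1.3] [375. 399.]
dial_face side 0.56 [ 508.3 -301.3  135.8] [400. 396.]
sleeve_grip side 0.9 [ 490.4 -294.   152.2] [389. 392.]
sleeve_index side 0.66 [ 500.6 -274.8  135.9] [387. 386.]
bolt side 0.49 [ 549.3 -195.2  115.5] [383. 347.]
filter side 0.86 [ 383.3 -134.5   -4.2] [286. 398.]
filter side 0.72 [ 686.1 -140.    -2.1] [418. 337.]
filter side 0.54 [ 501.1 -271.9  133.3] [386. 385.]
filter side 0.34 [ 491.3 -300.   153.6] [392. 394.]
filter_grip side 0.93 [ 686.9 -136.8   84.5] [423. 308.]
filter_grip side 0.67 [ 387.1 -136.9   89.8] [288. 368.]
filter_grip side 0.64 [ 556.6 -150.8  130.8] [373. 323.]
filter_mid side 0.96 [ 386.1 -139.7   51.6] [288. 382.]
filter_mid side 0.83 [ 686.7 -144.4   50.6] [423. 322.]
filter_mid side 0.79 [ 556.4 -150.3   79.2] [371. 340.]
tray side 0.78 [545.8 228.7   2.2] [278. 250.]
jar side 0.7 [603.4   1.2  -4.2] [348. 307.]
lipstick side 0.48 [497.6   8.3  -5.4] [304. 323.]
soap side 0.74 [6.086e+02 4.674e+02 6.000e-01] [259. 188.]
tonic side 0.63 [766.2 -51.7  -4.6] [423. 296.]
loti
[... 996 characters left out ...]
6.3 -139.1   50.3] [417. 328.]
filter_mid top 0.54 [ 558.2 -150.3   78.4] [421. 255.]
tray top 0.8 [543.8 229.8   1.1] [264. 265.]
tray top 0.43 [772.7 -57.6  -3.4] [376. 175.]
jar top 0.73 [ 555.9 -146.4  130. ] [424. 254.]
jar top 0.48 [608.5   3.1  -2.3] [354. 239.]
lipstick top 0.53 [498.2  17.6  -2.9] [349. 282.]
soap top 0.7 [ 6.078e+02  4.683e+02 -2.000e-01] [170. 242.]
tonic top 0.97 [772.6 -56.4  -4.3] [375. 175.]
tonic top 0.72 [ 5.441e+02  2.300e+02 -2.000e-01] [264. 265.]
tonic top 0.44 [ 7.597e+02 -2.578e+02  1.000e-01] [454. 179.]
lotion top 0.87 [776.8 152.8  -5.5] [294. 175.]
tumbler top 0.6 [764.8  41.1  -1.9] [338. 178.]
brush top 0.72 [ 758.8 -254.9    0. ] [453. 179.]
1.7
```

View pics.

View pics/s0.png

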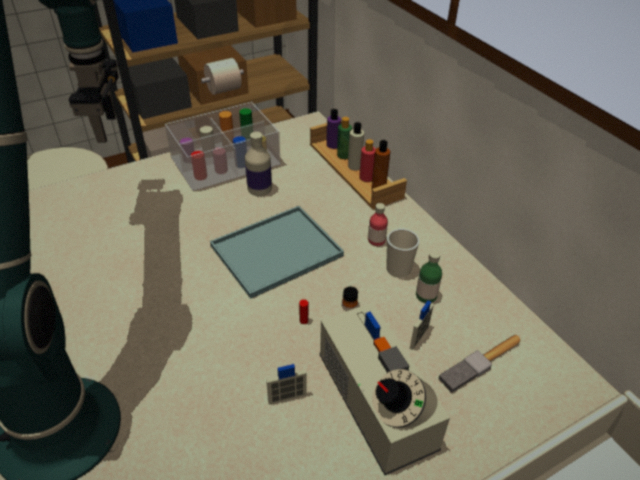

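Run:
```python
import cv2
im=cv2.imread('pics/t0.png')[160:350,350:550]; cv2.imwrite('pics/t0c.png',cv2.resize(im,None,fx=3.1,fy=3.1,interpolation=cv2.INTER_CUBIC))
```

```text
(no output)
```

View pics/t0c.png

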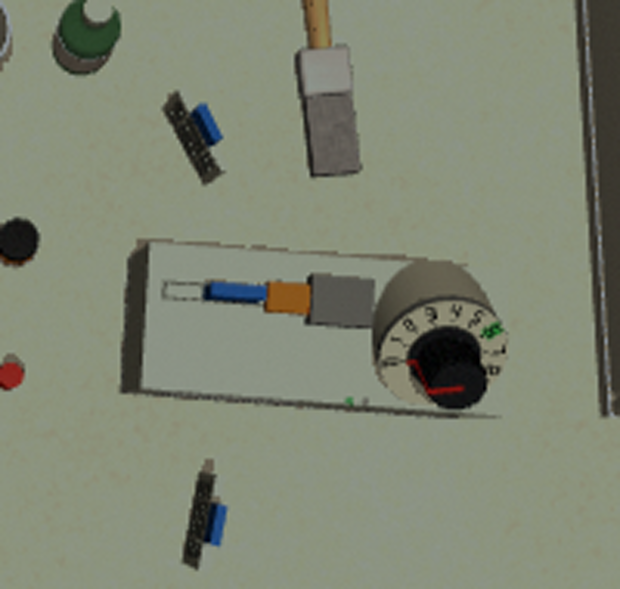

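The three frames are at side (288,380), which is small, (423,322), which is small and behind the unit, and (372,325), which stands in the slot. The last one is the largest: it stands in the unit and its tab lies beside the orange bolt. The red index points at 0. Next I fit the unit's pose and check it with an overlay.

Run:
```python
from h import *
from scipy.optimize import least_squares
a=np.radians(35); ax=np.array([-np.sin(a),0,np.cos(a)]); D=np.array([-15,-80,135.])
L={"unit":[0,0,0],"dial_face":D,"sleeve_grip":D+26*ax,"bolt":[20,29,116],"filter_grip":[20,73,131],"filter_mid":[20,73,78.5],"filter":[20,73,13]}
obs=[]; tr=[];sil={}
for c in("side","top"):
  for k in range(3):
    viewer.read_camera(c)
    for n,l in L.items():
        for d in viewer.pinpoint(n,c):
            w=world(c,d["at"]); ref=np.array([528.5,-220,0])+Ro.from_euler('z',-5,degrees=True).apply(l)
            if np.linalg.norm(w-ref)<18: obs.append((l,w))
    for n in("tray",):
        tr+= [world(c,d["at"]) for d in viewer.pinpoint(n,c) if d["confidence"]>.5]
Lo=np.array([o[0] for o in obs]);W=np.array([o[1] for o in obs])
f=lambda p:(Ro.from_euler('z',p[2]).apply(Lo)+[p[0],p[1],0]-W).ravel()
r=least_squares(f,[528,-220,-.09],loss='soft_l1',f_scale=3); print(len(obs),r.x,np.degrees(r.x[2]),np.median(abs(r.fun)),np.mean(r.fun.reshape(-1,3),0)); print(np.median(tr,0))
np.save('unit.npy',r.x)
R=Ro.from_euler('z',r.x[2]); P=lambda l:R.apply(l)+[r.x[0],r.x[1],0]
outs=[]
for c,(x0,y0,x1,y1) in(("top",(380,230,530,305)),("side",(315,290,455,470))):
    im=viewer.read_camera(c).copy(); s=5 if c=="top" else 3
    im=cv2.resize(im[y0:y1,x0:x1],None,fx=s,fy=s,interpolation=cv2.INTER_CUBIC)
    def pl(pts,col):
        q=np.array([(pix(c,P(p))-[x0,y0]+.5)*s for p in pts]).round().astype(int); cv2.polylines(im,[q],True,col,1)
    rect=lambda cx,cy,hx,hy,z:[[cx+i*hx,cy+j*hy,z] for i,j in((-1,-1),(1,-1),(1,1),(-1,1))]
    pl(rect(0,0,55,135,110),(255,0,0));pl(rect(20,73,6.5,50,110),(255,0,255));pl(rect(20,73,5,20,144),(255,255,0));pl(rect(20,29,11,18,121),(0,0,0))
    u=np.array([np.cos(a),0,np.sin(a)]);v=np.array([0,1.,0])
    th=np.linspace(0,6.28,40)
    for rad,h in((46,0),(20,43)): pl([D+h*ax+rad*(np.cos(t)*u+np.sin(t)*v) for t in th],(0,0,255))
    outs.append(im)
h=max(o.shape[0] for o in outs)
cv2.imwrite("pics/ov_t.png",outs[0][:,:,::-1]);cv2.imwrite("pics/ov_s.png",outs[1][:,:,::-1])
```

```text
36 [ 5.29183301e+02 -2.21505194e+02 -8.72329198e-02] -4.998078140159887 1.4363473073030093 [-0.01400222 -0.03134419  1.5151792 ]
[544.54424822 229.04916913   2.98134478]
```

View pics/ov_t.png

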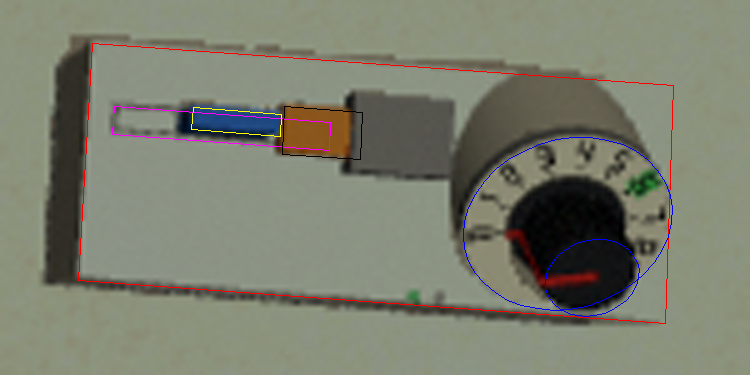

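View pics/ov_s.png

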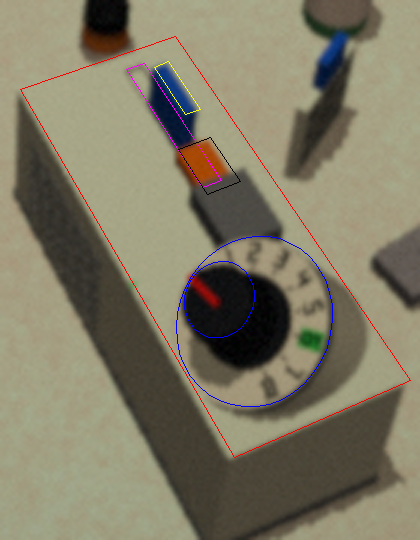

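The overlay fits to about 2 mm and 0.5° in both views: sleeve top near top-crop (592,272), tab near (229,118), bolt at 0. Next is the sleeve kinematics.

```bash
cat >> h.py <<'E'
U=np.load('unit.npy'); RU=Ro.from_euler('z',U[2]); P=lambda l:RU.apply(l)+[U[0],U[1],0]
a=np.radians(35); AX=np.array([-np.sin(a),0,np.cos(a)]); D=np.array([-15,-80,135.])
def frame(z,y):  # rotvec from tool z, y
    z=z/np.linalg.norm(z); y=y-z*(y@z); y/=np.linalg.norm(y); return Ro.from_matrix(np.c_[np.cross(y,z),y,z])
def dialrot(g): # tool y at angle g about tool z from unit y
    return frame(RU.apply(-AX),RU.apply([0,1.,0]))*Ro.from_euler('z',g)
E
python3 - <<'E'
from h import *
R_=lambda g:dialrot(g).as_rotvec()
for g in np.arange(-3.2,3.2,.4):
    q=kin.ik(P(D+7*AX),R_(g)); q2=kin.ik(P(D+127*AX),R_(g))
    print(round(g,2),None if q is None else np.round(q,2),q2 is not None)
G=P([20,73,134-19])
for s in(1,-1):
    q=kin.ik(G,frame(np.array([0,0,-1.]),RU.apply([s,0,0])).as_rotvec()); print(s,q)
T=np.array([544.5,229,0])
for phi in(-10,0,10,20,30):
  for th in(45,55,60):
   for s in(1,-1):
    p,t=np.radians([phi,th]); r=np.array([np.cos(p),np.sin(p),0]); z=np.sin(t)*r-np.cos(t)*np.array([0,0,1]); y=s*(np.cos(t)*r+np.sin(t)*np.array([0,0,1]))
    edge=T+65*r+[0,0,12]; tcp=edge-z*99
    q=kin.ik(tcp,frame(z,y).as_rotvec()); print(phi,th,s,None if q is None else np.round(q,2))
E
```

```text
-3.2 [ 1.03  0.35 -0.43  2.22 -1.13  0.19  0.14] True
-2.8 [ 1.03  0.35 -0.43  2.22 -1.13  0.19 -0.26] True
-2.4 [ 1.03  0.35 -0.43  2.22 -1.13  0.19 -0.66] True
-2.0 [ 1.03  0.35 -0.43  2.22 -1.13  0.19 -1.06] True
-1.6 [ 1.03  0.35 -0.43  2.22 -1.13  0.19 -1.46] True
-1.2 [ 1.03  0.35 -0.43  2.22 -1.13  0.19 -1.86] True
-0.8 [ 1.03  0.35 -0.43  2.22 -1.13  0.19 -2.26] True
-0.4 [ 1.03  0.35 -0.43  2.22 -1.13  0.19 -2.66] True
-0.0 [ 1.58  0.61 -1.12  2.19  1.13  0.23  1.12] True
0.4 [ 1.58  0.61 -1.12  2.19  1.13  0.23  0.72] True
0.8 [ 1.03  0.35 -0.43  2.22 -1.13  0.19  2.42] True
1.2 [ 1.03  0.35 -0.43  2.22 -1.13  0.19  2.02] True
1.6 [ 1.03  0.35 -0.43  2.22 -1.13  0.19  1.62] True
2.0 [ 1.03  0.35 -0.43  2.22 -1.13  0.19  1.22] True
2.4 [ 1.03  0.35 -0.43  2.22 -1.13  0.19  0.82] True
2.8 [ 1.03  0.35 -0.43  2.22 -1.13  0.19  0.42] True
1 [-0.29127468  0.52858941  0.65261791  1.90284862 -0.42002964  0.84959978
  0.49164345]
-1 [-0.66647948  0.92237226  1.34091823  1.92223616 -0.99437368  1.18271339
 -2.16701513]
-10 45 1 [-1.3   0.58  0.6   2.33  1.93  0.36 -2.9 ]
-10 45 -1 [
[... 303 characters left out ...]
.87]
0 45 -1 [-0.88  0.49  0.17  2.37  2.19  0.53  0.27]
0 55 1 [ 0.14  1.1  -1.12  2.38  2.3   1.57 -2.39]
0 55 -1 [-0.81  0.62 -0.02  2.43  2.27  0.91  0.09]
0 60 1 [-0.38  0.8  -0.53  2.43  2.27  1.33 -2.88]
0 60 -1 None
10 45 1 [ 0.3   0.85 -1.11  2.35  2.19  1.05 -2.18]
10 45 -1 [-0.4   0.49 -0.26  2.39  2.39  0.62  0.4 ]
10 55 1 None
10 55 -1 None
10 60 1 None
10 60 -1 None
20 45 1 [ 0.54  1.11 -1.34  2.37  2.28  1.11 -1.81]
20 45 -1 [-0.24  0.49 -0.32  2.41  2.71  0.57  0.36]
20 55 1 None
20 55 -1 None
20 60 1 None
20 60 -1 None
30 45 1 [ 0.65  1.11 -1.33  2.36  2.31  0.9  -1.62]
30 45 -1 [-0.    0.51 -0.46  2.39  2.99  0.51  0.37]
30 55 1 None
30 55 -1 None
30 60 1 None
30 60 -1 None
```

Run:
```python
from h import *
def st(m):
    o=robot.observe(); print(m,round(o["t"],1),"F",np.round(o["contact_force"],1),"M",np.round(o["wrist_torque"],2),"g",round(o["grip_width"],3),round(o["grip_force"],1),"j",np.round(o["joints"],2)); return o
o=robot.observe(); robot.servo_line(np.array(o["tcp_pos"])+[0,0,110],feed=250)
grip(0.75,30)
g=0.8
q=kin.ik(P(D+127*AX),dialrot(g).as_rotvec()); print(np.round(q,2))
q=np.array(q)
while q[6]<2.0-1e-9 and 0: pass
assert 2.2<q[6]<2.7
robot.goto_joints(q); st("pre")
robot.servo_line(P(D+7*AX),feed=120); st("at")
save("side","s1",(300,280,460,440),4)
```

```text
[ 0.98  0.05 -0.23  2.26 -0.84  0.48  2.13]Traceback (most recent call last):
  File "<stdin>", line 10, in <module>
AssertionError
```

```bash
cat >> h.py <<'E'
def st(m):
    o=robot.observe(); print(m,round(o["t"],1),"F",np.round(o["contact_force"],1),"M",np.round(o["wrist_torque"],2),"g",round(o["grip_width"],3),round(o["grip_force"],1),"j",np.round(o["joints"],2),"p",np.round(o["tcp_pos"],1)); return o
E
python3 - <<'E'
from h import *
g=0.8
q=np.array(kin.ik(P(D+127*AX),dialrot(g).as_rotvec())); assert 2<q[6]<2.7
robot.goto_joints(q); st("pre")
robot.servo_line(P(D+7*AX),feed=120); st("at")
save("side","s1",(300,280,460,440),4)
E
```

```text
pre 8.7 F [ 0.9  0.4 -0.3] M [ 0.02  0.58 -0.  ] g 0.753 0.0 j [ 0.98  0.05 -0.23  2.26 -0.84  0.48  2.13] p [ 435.3 -293.1  239.2]
at 9.9 F [0.4 0.  0.2] M [0.03 0.52 0.  ] g 0.749 0.0 j [ 1.    0.34 -0.4   2.22 -1.16  0.2   2.45] p [ 503.2 -299.7  140.9]
```

View pics/s1.png

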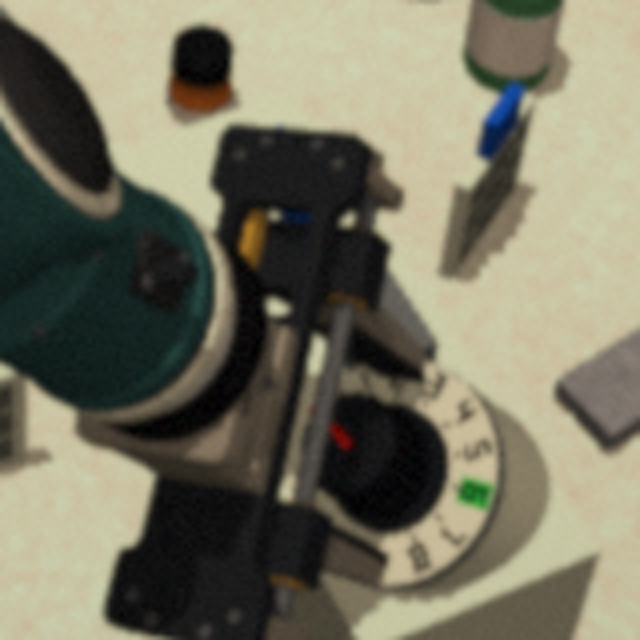

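The fingers straddle the sleeve, at (400,350) and (350,560) in the crop, with no contact. I grip it and turn.

Run:
```python
from h import *
grip(0.0,30); o=st("grip")
F=np.array(o["contact_force"]); 
q=np.array(o["joints"])
for k in range(6):
    q[6]-=0.45; robot.goto_joints(q); st(k+1)
grip(0.75); robot.hold(0.3); st("open")
robot.servo_line(P(D+127*AX),feed=150); save("side","s2",(300,280,460,440),4); st("up")
```

```text
grip 10.5 F [-1.8 -0.7  3.2] M [-0.03  0.78 -0.1 ] g 0.429 30.0 j [ 1.    0.34 -0.4   2.22 -1.16  0.2   2.45] p [ 503.1 -300.   140.8]
1 11.0 F [-1.4 -0.   1.8] M [-0.15  0.83 -0.41] g 0.426 30.0 j [ 1.    0.34 -0.4   2.22 -1.16  0.2   2.  ] p [ 503.  -300.2  140.8]
2 11.5 F [-2.7  2.7  2.5] M [ 0.25  0.8  -0.19] g 0.428 30.0 j [ 1.    0.34 -0.4   2.22 -1.16  0.2   1.55] p [ 503.  -299.3  140.7]
3 12.0 F [-1.8  4.8  2.6] M [0.52 0.44 0.01] g 0.429 30.0 j [ 1.    0.34 -0.4   2.22 -1.16  0.2   1.1 ] p [ 503.3 -299.   140.9]
4 12.5 F [1.5 4.5 2.6] M [0.58 0.14 0.06] g 0.432 30.0 j [ 1.    0.34 -0.4   2.22 -1.16  0.2   0.65] p [ 503.6 -299.3  141. ]
5 13.0 F [3.5 3.1 1.5] M [ 0.5  -0.11  0.07] g 0.429 30.0 j [ 1.    0.34 -0.4   2.22 -1.16  0.2   0.2 ] p [ 503.6 -299.8  141.1]
6 13.5 F [3.6 3.3 0.7] M [ 0.37 -0.04  0.02] g 0.433 30.0 j [ 1.    0.34 -0.4   2.22 -1.16  0.2  -0.25] p [ 503.3 -300.2  141. ]
open 14.4 F [-0.7  0.5 -0.3] M [0.1  0.67 0.01] g 0.754 0.0 j [ 1.    0.34 -0.4   2.22 -1.16  0.2  -0.25] p [ 503.1 -300.   140.8]
up 15.4 F [-0.4 -0.7 -1.4] M [0.15 0.65 0.05] g 0.751 0.0 j [ 0.96  0.05 -0.21  2.26 -0.84  0.48 -0.57] p [ 434.8 -293.1  238.2]
```

View pics/s2.png

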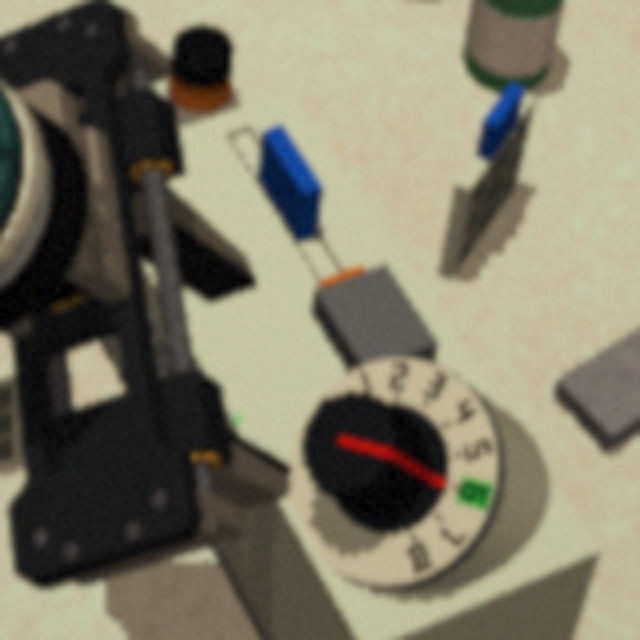

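The index sits on the green 6 at crop (475,490), and the orange bolt is drawn back to (345,275), clear of the frame. Next I refine the tab position and move above it.

Run:
```python
from h import *
G=P([20,73,131]); 
for c in("side","top"):
    w=[]
    for k in range(3):
        viewer.read_camera(c)
        for n,dz in(("filter_grip",0),("filter_mid",52.5)):
            w+=[world(c,d["at"])+[0,0,dz]-G for d in viewer.pinpoint(n,c) if np.linalg.norm(world(c,d["at"])+[0,0,dz]-G)<20]
    w=np.array(w); print(c,len(w),np.mean(w,0).round(1) if len(w) else "",np.std(w,0).round(1) if len(w) else "")
R=frame(np.array([0,0,-1.]),RU.apply([1.,0,0])).as_rotvec()
robot.servo_line(np.array(robot.observe()["tcp_pos"])+[0,0,60],feed=200)
q=kin.ik(P([20,73,235]),R); print(np.round(q,2)); robot.goto_joints(q); grip(0.6,25); st("above")
T=np.array([544.5,229,0]); q=np.array(q)
res=[]
for phi in range(-180,180,15):
  for th in(50,56):
   for s in(1,-1):
    p,t=np.radians([phi,th]); r=np.array([np.cos(p),np.sin(p),0]); z=np.sin(t)*r-np.cos(t)*np.array([0,0,1]); y=s*(np.cos(t)*r+np.sin(t)*np.array([0,0,1]))
    tcp=T+65*r+[0,0,12]-z*99
    k=kin.ik(tcp,frame(z,y).as_rotvec())
    if k is not None: res.append((abs(np.array(k)-q).max(),phi,th,s,np.round(k,2)))
for x in sorted(res,key=lambda x:x[0])[:14]: print(*x)
```

```text
side 6 [-0.8 -2.8 -1.2] [2.9 1.2 1.4]
top 5 [ 0.5  2.3 -3.8] [1.8 1.9 2.4]
[ 0.51  0.35 -0.38  1.75  0.15  1.07 -0.01]
above 18.0 F [1.  0.5 0.3] M [-0.09  0.12 -0.02] g 0.602 0.0 j [ 0.51  0.35 -0.38  1.75  0.15  1.07 -0.01] p [ 555.  -151.5  235.5]
0.7269734711035498 165 50 -1 [ 0.01  1.08 -0.49  1.19 -0.06  1.66 -0.64]
0.7269838921067254 150 50 -1 [ 0.1   1.02 -0.46  1.32 -0.2   1.51 -0.73]
0.7475484147944589 150 56 -1 [ 0.1   1.1  -0.46  1.24 -0.23  1.6  -0.72]
0.7651155651560314 135 56 -1 [ 0.2   1.03 -0.45  1.4  -0.37  1.41 -0.77]
0.7731696302598039 -180 50 -1 [-0.07  1.13 -0.52  1.1   0.08  1.79 -0.52]
0.7870014877477538 120 56 -1 [ 0.29  0.96 -0.45  1.58 -0.52  1.2  -0.79]
0.7962077912479018 135 50 -1 [ 0.18  0.96 -0.45  1.46 -0.34  1.33 -0.8 ]
0.8107074166213486 165 56 -1 [ 0.01  1.17 -0.49  1.1  -0.09  1.77 -0.64]
0.8397954041339892 120 50 -1 [ 0.26  0.89 -0.45  1.62 -0.48  1.14 -0.85]
0.8404960639248434 105 56 -1 [ 0.38  0.9  -0.48  1.76 -0.69  0.99 -0.78]
0.8531314987002313 105 50 -1 [ 0.33  0.82 -0.47  1.79 -0.65  0.93 -0.86]
0.9133157626729242 -120 50 -1 [-0.41  1.07 -0.44  1.19  0.58  1.84  0.12]
0.927795517807908 -105 50 -1 [-0.42  1.04 -0.51  1.31  0.76  1.79  0.21]
0.9516597011051705 -90 50 -1 [-0.44  0.99 -0.55  1.45  0.9   1.7   0.3 ]
```

```bash
python3 - <<'E'
from h import *
viewer.read_camera("top"); i=viewer.camera_info("top"); K=np.array(i["camera_matrix"]);Rc=np.array(i["R"]);C=-Rc.T@np.array(i["t"])
m=max(viewer.silhouettes("tray","top"),key=lambda d:d["confidence"])["mask"].astype(np.uint8)
c=max(cv2.findContours(m,cv2.RETR_EXTERNAL,cv2.CHAIN_APPROX_NONE)[0],key=cv2.contourArea)[:,0]
d=(Rc.T@np.linalg.inv(K)@np.c_[c,np.ones(len(c))].T).T; X=C+d*((18-C[2])/d[:,2])[:,None]
print(cv2.minAreaRect(X[:,:2].astype(np.float32)))
E
python3 - <<'E'
from h import *
# descend and grip
robot.servo_line(P([20,73,115.5]),feed=120); st("down")
grip(0.0,25); st("grip")
b=P([20,73,115.5])
for dz in(3,8,20,40):
    robot.servo_line(b+[0,0,dz],feed=25); o=st(dz)
    if np.linalg.norm(o["contact_force"])>12: break
E
```

```text
((544.7369995117188, 230.56729125976562), (249.3477020263672, 201.38314819335938), 4.308427333831787)
down 19.2 F [0.2 0.3 0. ] M [-0.06  0.1  -0.02] g 0.599 0.0 j [ 0.48  0.49 -0.34  1.85  0.22  0.83 -0.07] p [ 556.1 -150.6  116.2]
grip 20.0 F [-0.  -0.   0.2] M [-0.07  0.12 -0.02] g 0.107 25.0 j [ 0.48  0.5  -0.34  1.85  0.22  0.83 -0.07] p [ 555.5 -150.5  115.5]
3 20.3 F [ 0.7  0.5 -1.2] M [-0.09  0.07  0.02] g 0.106 25.0 j [ 0.48  0.49 -0.35  1.85  0.22  0.84 -0.07] p [ 555.6 -150.5  118.6]
8 20.6 F [-0.1  0.8 -2. ] M [-0.    0.04 -0.07] g 0.104 25.0 j [ 0.48  0.48 -0.35  1.85  0.21  0.85 -0.06] p [ 555.6 -150.6  123.8]
20 21.2 F [ 0.  -0.3 -0.5] M [-0.06  0.09 -0.01] g 0.106 25.0 j [ 0.48  0.47 -0.35  1.84  0.21  0.87 -0.06] p [ 555.4 -150.6  135.6]
40 22.2 F [-0.3 -0.4 -0.3] M [-0.02  0.04  0.03] g 0.108 25.0 j [ 0.49  0.44 -0.36  1.82  0.19  0.91 -0.05] p [ 555.3 -150.5  155.4]
```

The frame rises freely, with forces under 2 N. I finish the lift, tilt it and bring it over the tray.

```bash
cat >> h.py <<'E'
T=np.array([544.6,230,0]); p,t=np.radians([110,56]); r=np.array([np.cos(p),np.sin(p),0]); UP=np.array([0,0,1.])
z=np.sin(t)*r-np.cos(t)*UP; y=-(np.cos(t)*r+np.sin(t)*UP); RT=frame(z,y).as_rotvec()
tcp=lambda e:T+65*r+[0,0,e]-z*102.5   # e = height of the frame's lower edge centre
E
python3 - <<'E'
from h import *
b=P([20,73,115.5])
robot.servo_line(b+[0,0,112],feed=60); robot.hold(0.1); st("out")
robot.servo_line(b+[0,0,165],feed=120)
k=kin.ik(tcp(90),RT); print(np.round(k,2)); robot.goto_joints(k); st("over")
robot.servo_line(tcp(25),feed=80); robot.hold(.2); f0=np.array(st("low")["contact_force"])
for e in range(22,2,-2):
    robot.servo_line(tcp(e),feed=30); f=np.array(robot.observe()["contact_force"])-f0
    if np.linalg.norm(f)>2.5: break
print(e,f.round(1)); st("touch")
save("side","s3",(190,170,390,330),4)
E
```

```text
out 23.6 F [ 0.3  0.6 -1.3] M [0.02 0.02 0.01] g 0.103 25.0 j [ 0.51  0.36 -0.38  1.76  0.15  1.05 -0.01] p [ 555.2 -150.5  227. ]
[ 0.34  0.78 -0.45  1.7  -0.67  1.16 -0.85]
over 25.6 F [-0.2  0.3 -1.9] M [-0.9  -0.21 -0.04] g 0.107 25.0 j [ 0.34  0.78 -0.45  1.7  -0.66  1.16 -0.85] p [552.  210.5 147.5]
low 26.8 F [ 0.1  0.5 -0.5] M [-0.92 -0.23  0.01] g 0.105 25.0 j [ 0.33  0.88 -0.44  1.7  -0.66  1.09 -0.79] p [551.7 211.2  82.8]
8 [ 0.3 -1.2  4.4]
touch 28.8 F [ 0.4 -0.7  3.9] M [-0.06  0.17  0.02] g 0.106 25.0 j [ 0.33  0.91 -0.43  1.7  -0.65  1.07 -0.77] p [551.6 211.5  66. ]
```

View pics/s3.png

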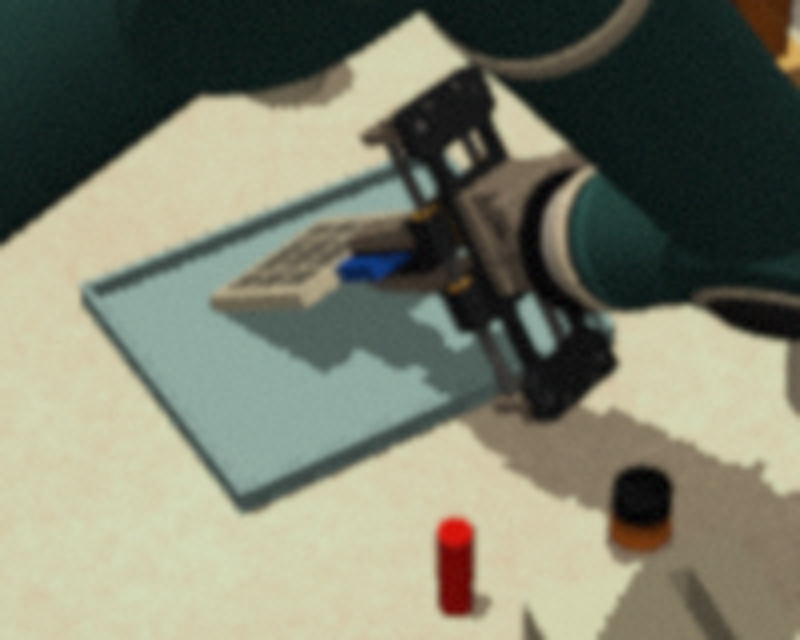

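The frame's lower edge touches the tray floor (crop 255,305) and it leans towards the gripper. I release it and draw back along the tool.

Run:
```python
from h import *
e=tcp(8); grip(0.3); st("open")
robot.servo_line(e-z*110,feed=250); robot.servo_line(e-z*110+80*UP,feed=200)
robot.hold(.3); st("back"); save("side","s4",(190,170,390,330),4)
viewer.read_camera("top"); find("filter_mid","top"); find("filter","top")
```

```text
open 29.3 F [-0.7 -0.  -0.4] M [-0.8  -0.18  0.01] g 0.301 0.1 j [ 0.33  0.91 -0.43  1.7  -0.65  1.07 -0.77] p [551.3 211.3  65.1]
back 30.8 F [ 0.7  0.3 -0.4] M [-0.77 -0.16  0.03] g 0.299 0.0 j [ 0.42  0.75 -0.41  1.58 -0.61  1.37 -0.89] p [582.2 125.5 205.7]
filter_mid top 0.85 [ 388.4 -136.1   51.1] [415. 327.]
filter_mid top 0.58 [547.2 228.2  10. ] [264. 264.]
filter_mid top 0.52 [ 688.8 -141.    49.4] [413. 203.]
filter top 0.63 [522.4 290.1   8.2] [240. 274.]
filter top 0.59 [ 384.6 -137.9   -1.1] [412. 327.]
filter top 0.51 [ 688.6 -143.1   -0.8] [410. 207.]
```

View pics/s4.png

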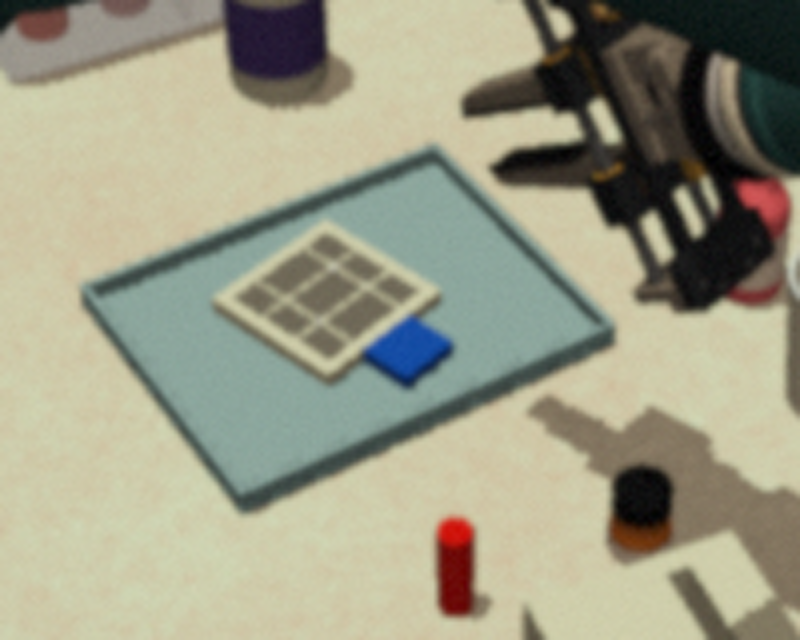

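The frame lies flat near the tray's centre (mesh at crop (330,300), tab at (410,345)). The gripper is clear of everything, and the jar and lipstick have not moved. I hand in.

```bash
python3 -c "
from h import *
robot.hold(.3); print(robot.job_done())"
```

```text
the job is handed in; nothing more can be done
None
```

The job is handed in at about 31 s of the 64 s allowed: the sleeve is clicked in at 6, the frame came up freely with the bolt clear and lies flat near the tray's centre, and I saw no toiletries moved; no verdict came back.

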